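# Push the loose frit into the filter block

## Robot

A 6-joint arm with a two-finger parallel gripper is mounted at the origin on a cart in front of the work surface, level with it; the furniture and walls round the work are solid. World frame = base frame: x ahead of the robot, y to its left, z up, the work surface at z = 0. Lengths are in mm, angles in rad, forces in N, time in s.
With the tool pointing down it reaches from about 275 to 975 mm from the base axis. Payload 8.4 kg.
Tool frame: the origin (TCP) lies between the finger pads; the fingertips stand 8 mm ahead of it and the grasp point (between the pads) lies 11 mm behind it (tip_reach is the distance from the TCP to the fingertips, in mm); z points along the fingers, y is the line along which they close (so a half turn about z gives the same grasp; the last joint's range is limited). The gripper opens to 92 mm and grips with 3 to 60 N. Pads are 20 mm wide; open, the fingers measure 128 mm over their backs; the gripper's body (75 mm by 189 mm) begins 69 mm behind the grasp point.
Start: joints at [-1.223, 0.353, 1.633, -0, 1.155, -0.002], TCP at [214.192, -587.153, 183.183] pointing down, gripper open.
Joint ranges: [-2.63, 2.63], [-0.92, 2.1], [0.06, 2.66], [-1.3, 4.44], [0, 2.69], [-3.02, 3.02]. Speed limits (rad/s): [2.22, 2.22, 2.79, 3.14, 3.14, 3.14].

## Interface

Orientations are given as a unit quaternion [w, x, y, z].
In Python, from station import sense, read_camera, sign_off, tip_reach gives the robot as it stands.
- The arm moves only by the tool send_rows, never from a script. Its argument "steps" is a list of rows, each an object with "fingers": the closure in counts, from 0 (fully open) to 255 (shut); "dp": the shift along the tool's x, y, z in m, a list of three; "yaw": the turn about the tool's z in degrees. A call has 1 to 20 rows; each row shifts and turns the commanded pose from where the row before left it, along the tool's axes as they then stand; what a row does not reach is not made up. A row lasts 1/12 s, in which the tool goes at most 41.7 mm and 7.16 degrees, less where a joint would pass 70% of its speed; a pose out of reach is approached as far as the arm can. A call with a gripper value outside its range is refused whole. The fingers move at their own pace and stop on an object; "grip_force" is the grip in N (left out, the last holds). Time passes only in rows, so rows that do not move let the fingers close. It gives the time, the measured TCP pose, the force, the opening and the grip force at its end, in the units of the state.
- sense(): the state, without advancing time (a new reading comes with each control period).
- read_camera(name): name is "scene" or "top" or "wrist"; returns a dict with "img" (480x640x3 uint8, blue, green, red), "depth" (480x640 float32, mm along the optical axis (not along the pixel's ray), 0 where there is no reading), "fx", "fy", "cx", "cy" (pixels), "rvec" (rotation vector, rad) and "tvec" (3), from world to camera coordinates, as OpenCV has them; the wrist camera has in their place "mount" (4x4, takes a point from camera to tool coordinates, whose origin is the TCP and whose axes are the flange's). Camera axes: x right, y down, z forward; pixel columns grow to the right and rows downward; lengths in mm; the calibration is good to about 2 mm. A picture is of the moment at which its call begins: read the wrist's pose just before it.
- sign_off(): hands the job in; it is judged then, once.
The state is a dict: "clock": time; "q": joint angles; "dq": joint speeds; "joint_efforts": joint torques, N m; "tcp_pos": TCP position; "ee_rot": TCP orientation; "contact_force": force on the tool from outside, world axes, zero at the start; "ft_torque": the same for the moment, N m; "finger_gap": finger opening in mm; "grip_force": force on a finger pad.
Only numpy, scipy, OpenCV 4.12 (cv2) and the standard library are available. Lean on these libraries where they do the work, as an engineer would, in place of code of your own. Each camera call takes 0.05 s, during which the arm holds its last target. There are 200 camera calls.

## Task

The gas filter block has two round recesses: one already holds its frit disc, the other is empty and its frit lies loose on top of the block. Push the loose frit across the block with the fingertips, without picking it up, until it drops over the rim into the empty recess and lies flat on its floor. Leave the frit that is already seated, and the things standing round the block, where they are, and finish clear of everything.

Things in the scene. Friction and masses are not known exactly. Their poses are not given: they have to be found in the camera images.
- filter_block: flat aluminium filter block, 190 x 130 x 20 mm (its x, y, z), fixed to the worktop, at any yaw. Origin at the centre of its underside. The top face is plain and level, 20 mm above the worktop; corner screw heads are flush. Two round recesses are sunk in the top, 40 mm in diameter and 9 mm deep with a 1 mm chamfered rim and a thin black gasket on the floor, centred 45 mm either side of the middle along the block's x and 30 mm towards its +y side
- empty_recess (a point): centre of the floor of the empty recess, at block x = -45 mm, y = +30 mm, 11 mm above the worktop (9 mm below the top face); axes as the block
- filled_recess (a point): centre of the floor of the recess that already holds a frit, at block x = +45 mm, y = +30 mm, 11 mm above the worktop; axes as the block
- frit: the loose frit: a bronze-coloured sintered metal disc, 36 mm in diameter, 8 mm thick, about 50 g, lying flat on the block's top face in its half away from the recesses (-y). Origin at the centre of its underside, z along its axis. It slides freely on the block; seated, its top is 1 mm below the block's top face, with 2 mm play all round
- seated_frit: the same kind of disc, 36 mm diameter, 8 mm thick, already lying in the filled recess, its top 1 mm below the block's top face. Origin at the centre of its underside
- fitting: brass tube fitting, 18 x 16 x 31 mm, standing on the worktop about 40 mm off the block's +x end. Origin at the centre of its underside
- tape_roll: blue roll of tape, 68 mm in diameter, 18 mm high, lying on the worktop beside the block's -x end. Origin at the centre of its underside
- spanner: steel open-end spanner, 160 mm long, 27 mm wide, 6 mm thick, lying on the worktop beside the block's +y side. Origin at the centre of its underside
Not all that is in view belongs to the job. What is shaped like the frit but pink is not meant. What is shaped like the seated_frit but black is not meant.

How it is judged (in metres and radians):
At the end, for the whole second after the job is handed in: The loose frit lies flat (within 0.06 rad) on the floor of the empty recess: its centre within 4 mm of the recess's axis and its underside within 2 mm of the floor, at rest. The other frit still lies so in its own recess, and fitting, tape roll and spanner are within 20 mm of where they stood (horizontal distance between frit and empty_recess below 0.004 m and z of frit in the frame of empty_recess between -0.003 and 0.002 m and angle between each of frit, seated_frit's own z axis and vertical below 0.06 rad and linear speed of each of frit, seated_frit below 0.02 m/s and horizontal distance between seated_frit and filled_recess below 0.004 m and z of seated_frit in the frame of filled_recess between -0.003 and 0.002 m and distance of each of fitting, tape_roll, spanner from where it was at the start of the episode below 0.02 m); the robot touches nothing.
It fails at once if the loose frit is lifted more than 5 mm off the block's top (z of frit in the frame of filter_block above 0.025 m).
It fails at once if the loose frit is pushed off the block (height (world z) of frit below 0.006 m).
It fails at once if the seated frit is lifted or pushed out of its recess (distance of seated_frit from where it was at the start of the episode above 0.006 m).
It fails at once if a thing round the block is shifted more than 20 mm (distance of any of fitting, tape_roll, spanner from where it was at the start of the episode above 0.02 m).
It also fails if it takes over 35 s, if anything falls off the work surface, if the arm or the gripper's body presses on something with over 40 N, if the wrist force passes 120 N, or if a joint passes its speed limit or range.

## Working session

There is one attempt and no reset: what is moved stays moved. The work goes in short steps, Python scripts to look and compute and a tool call to move; the robot and the scene stay as the last step left them, time stands still between calls to the robot, and variables do not carry over. Pictures are saved under pics/ and viewed, at most 10 in all, crops included, and the job is handed in when it is done.

Besides the shell and the picture viewer there is one more tool, called after "Request:" by a JSON object that holds its "method" and its "body". send_rows: Moves the arm, as the interface text tells. Its arguments: {"type":"object","properties":{"steps":{"type":"array"},"grip_force":{"type":"number"}},"required":["steps"]}

```bash
mkdir -p pics; cat > h.py <<'E'
import numpy as np,cv2
from station import sense,read_camera
def world(c,u,v,d=None,z=None):
    R=cv2.Rodrigues(np.array(c["rvec"],float))[0];t=np.array(c["tvec"],float).ravel()
    r=np.array([(u-c["cx"])/c["fx"],(v-c["cy"])/c["fy"],1.])
    o=-R.T@t; w=R.T@r
    if z is not None: return o+w*(z-o[2])/w[2]
    return o+w*d
E
python3 - <<'E'
from h import *
s=sense();print(s["clock"],s["tcp_pos"],s["ee_rot"],s["finger_gap"])
for n in("top","scene"):
    c=read_camera(n);cv2.imwrite(f"pics/{n}0.png",c["img"])
    np.savez(f"{n}0.npz",**c)
E
```

```text
0.0 [ 213.98797197 -586.65647703  182.4921433 ] [-6.60434562e-04  9.84746863e-01  1.73991850e-01 -1.28469038e-04] 92.18354462381052
```

View pics/top0.png

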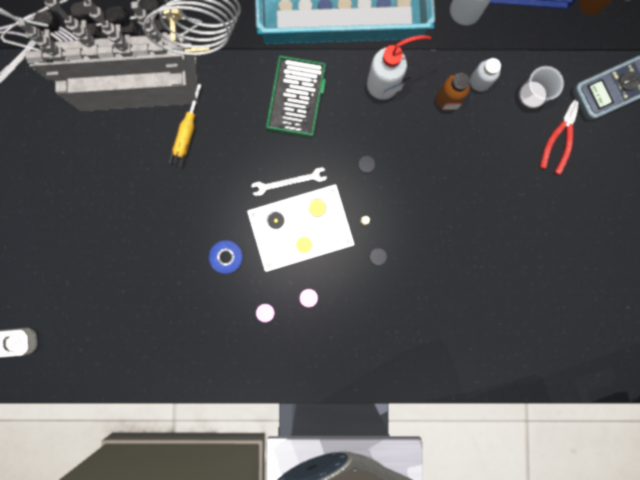

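View pics/scene0.png

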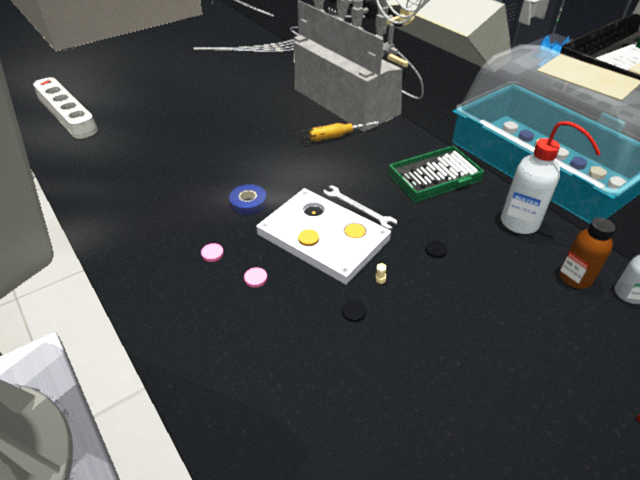

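The top view shows the block with the empty recess (dark) at (276,220), the filled one (yellow) at (317,208) and the loose bronze frit at (304,245). The pink discs at (265,313) and (308,298), and the black ones at (367,164) and (378,256), lie off the block and are not meant. I'll confirm this in a crop.

```bash
python3 - <<'E'
from h import *
for n in("top","scene"):
    c=dict(np.load(f"{n}0.npz"));im=c["img"];
    hsv=cv2.cvtColor(im,cv2.COLOR_BGR2HSV)
    y=((hsv[...,0]>15)&(hsv[...,0]<35)&(hsv[...,1]>90)&(hsv[...,2]>120)).astype(np.uint8)
    k,l,st,ce=cv2.connectedComponentsWithStats(y)
    for i in range(1,k):
        u,v=ce[i]
        if st[i,4]>8 and 200<u<420 and 150<v<300: print(n,ce[i],st[i,4],[world(c,u,v,z=z).round(1) for z in(19,28)])
    if n=="top":
        w=(im.min(2)>150).astype(np.uint8)
        h=cv2.inRange(im,(110,110,110),(255,255,255))|y*255
        cs,_=cv2.findContours(h,cv2.RETR_EXTERNAL,cv2.CHAIN_APPROX_NONE)
        b=max([q for q in cs if abs(cv2.boundingRect(q)[0]-250)<30],key=cv2.contourArea)
        P=np.array([world(c,*p,z=20)[:2] for p in b[:,0]],np.float32)
        r=cv2.minAreaRect(P);print(r)
        ctr=np.array(r[0]); print(cv2.boxPoints(r))
        cv2.imwrite("pics/crop.png",cv2.resize(im[160:290,200:400],None,fx=4,fy=4,interpolation=cv2.INTER_CUBIC))
        R=cv2.Rodrigues(c["rvec"])[0];print("cam",-R.T@c["tvec"].ravel(),c["fx"])
E
```

```text
top [316.9132948  207.76300578] 173 [array([623.7,  56.4,  19. ]), array([622.5,  56.4,  28. ])]
top [275.5        220.28571429] 14 [array([597.5, 142. ,  19. ]), array([596.6, 141.4,  28. ])]
top [303.70422535 244.5       ] 142 [array([547.4,  83.6,  19. ]), array([546.8,  83.4,  28. ])]
((582.7174072265625, 90.71696472167969), (137.3837127685547, 197.10768127441406), 16.879901885986328)
[[488.36835  165.07884 ]
 [545.60187  -23.536554]
 [677.06647   16.355087]
 [619.83295  204.97049 ]]
cam [ 473.67015694   64.15448377 1219.98463598] 583.2001516810082
scene [313.5 212. ] 12 [array([594.7, 137. ,  19. ]), array([588.9, 128.5,  28. ])]
scene [354.6302521  230.39495798] 238 [array([624.6,  57.1,  19. ]), array([618.3,  49.8,  28. ])]
scene [308.18283582 237.30223881] 268 [array([550.4,  89.1,  19. ]), array([545.3,  81.3,  28. ])]
scene [378.09090909 273.81818182] 11 [array([593. , -42.6,  19. ]), array([587.2, -48.4,  28. ])]
```

View pics/crop.png

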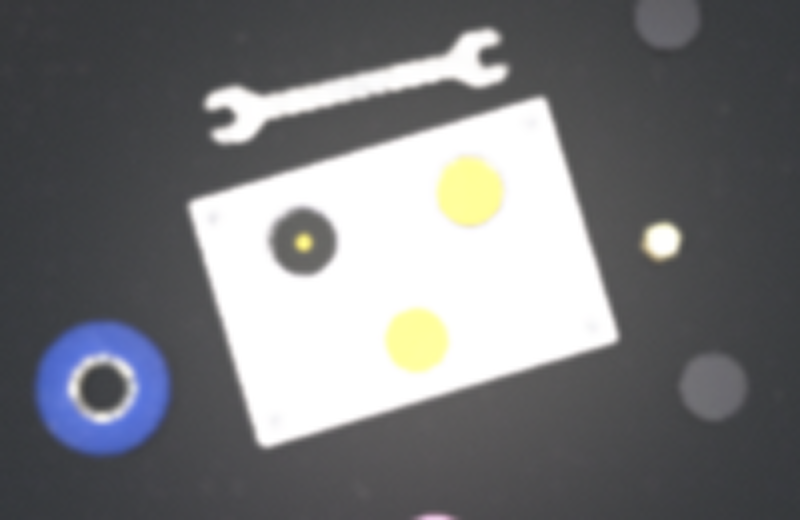

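The crop confirms it: the loose frit is the yellow disc at crop (417,340), on the -y half of the block. The seated one is at (470,190) and the empty recess at (303,242). In world coordinates the frit is near (546.5,83) and the empty recess near (598,142). I'll push along 49° with the two fingertips 20 mm apart as a cradle.

Request:
{"method": "send_rows", "body": {"steps": [{"fingers": 200, "dp": [0, 0, 0], "yaw": -5.8}, {"fingers": 200, "dp": [0, 0, 0], "yaw": -5.8}, {"fingers": 200, "dp": [0, 0, 0], "yaw": -5.8}, {"fingers": 200, "dp": [0, 0, 0], "yaw": -5.8}, {"fingers": 200, "dp": [0, 0, 0], "yaw": -5.8}, {"fingers": 200, "dp": [0, 0, 0], "yaw": 0}]}}

```text
clock: 0.6
tcp_pos: [214.1, -586.8, 182.8]
ee_rot: [-0.0, 0.909, 0.417, 0.0]
contact_force: [-0.0, -0.4, 0.1]
finger_gap: 54.1
grip_force: 0.0
```

Request:
{"method": "send_rows", "body": {"steps": [{"fingers": 200, "dp": [0.0337, -0.0094, 0], "yaw": 0}, {"fingers": 200, "dp": [0.0337, -0.0094, 0], "yaw": 0}, {"fingers": 200, "dp": [0.0337, -0.0094, 0], "yaw": 0}, {"fingers": 200, "dp": [0.0337, -0.0094, 0], "yaw": 0}, {"fingers": 200, "dp": [0.0337, -0.0094, 0], "yaw": 0}, {"fingers": 200, "dp": [0.0337, -0.0094, 0], "yaw": 0}, {"fingers": 200, "dp": [0.0337, -0.0094, 0], "yaw": 0}, {"fingers": 200, "dp": [0.0337, -0.0094, 0], "yaw": 0}, {"fingers": 200, "dp": [0.0337, -0.0094, 0], "yaw": 0}, {"fingers": 200, "dp": [0.0337, -0.0094, 0], "yaw": 0}, {"fingers": 200, "dp": [0.0337, -0.0094, 0], "yaw": 0}, {"fingers": 200, "dp": [0.0337, -0.0094, 0], "yaw": 0}, {"fingers": 200, "dp": [0.0337, -0.0094, 0], "yaw": 0}, {"fingers": 200, "dp": [0.0337, -0.0094, 0], "yaw": 0}, {"fingers": 200, "dp": [0.0337, -0.0094, 0], "yaw": 0}, {"fingers": 200, "dp": [0.0337, -0.0094, 0], "yaw": 0}, {"fingers": 200, "dp": [0.0337, -0.0094, 0], "yaw": 0}, {"fingers": 200, "dp": [0.0337, -0.0094, 0], "yaw": 0}, {"fingers": 200, "dp": [0.0337, -0.0094, 0], "yaw": 0}, {"fingers": 200, "dp": [0.0337, -0.0094, 0], "yaw": 0}]}}

```text
clock: 2.27
tcp_pos: [514.3, 46.9, 183.1]
ee_rot: [0.0, 0.911, 0.413, -0.0]
contact_force: [0.4, -1.2, 0.2]
finger_gap: 19.9
grip_force: 0.0
```

Request:
{"method": "send_rows", "body": {"steps": [{"fingers": 200, "dp": [0, 0, 0], "yaw": 0}, {"fingers": 200, "dp": [0, 0, 0], "yaw": 0}, {"fingers": 200, "dp": [0, 0, 0], "yaw": 0}]}}

```text
clock: 2.52
tcp_pos: [513.4, 44.8, 182.8]
ee_rot: [-0.0, 0.91, 0.415, -0.001]
contact_force: [-0.1, -1.0, -0.3]
finger_gap: 19.7
grip_force: 0.0
```

```bash
cat >> h.py <<'E'
from scipy.spatial.transform import Rotation as Ro
def wrist(name):
    s=sense();c=read_camera("wrist");cv2.imwrite(f"pics/{name}.png",c["img"])
    q=s["ee_rot"];R=Ro.from_quat([q[1],q[2],q[3],q[0]]).as_matrix()
    T=np.eye(4);T[:3,:3]=R;T[:3,3]=s["tcp_pos"]
    W=np.linalg.inv(T@np.array(c["mount"]))
    c["rvec"]=cv2.Rodrigues(W[:3,:3])[0];c["tvec"]=W[:3,3]
    x=R[:,0];print("t",s["clock"],"tcp",np.round(s["tcp_pos"],1),"yaw",np.degrees(np.arctan2(x[1],x[0])).round(2),"gap",s["finger_gap"],"F",np.round(s["contact_force"],1))
    return s,c,R
def blobs(c,zs=(11,20,28)):
    hsv=cv2.cvtColor(c["img"],cv2.COLOR_BGR2HSV)
    y=((hsv[...,0]>8)&(hsv[...,0]<35)&(hsv[...,1]>90)&(hsv[...,2]>60)).astype(np.uint8)
    k,l,st,ce=cv2.connectedComponentsWithStats(y)
    for i in range(1,k):
        if st[i,4]>60: print(ce[i].round(1),st[i],[world(c,*ce[i],z=z)[:2].round(1) for z in zs])
E
python3 - <<'E'
from h import *
s,c,R=wrist("w1");blobs(c)
E
```

```text
t 2.5167 tcp [513.4  44.8 182.8] yaw 48.98 gap 19.704698492674442 F [-0.1 -1.  -0.3]
[388.4 138.3] [372 121  34  35 928] [array([625.7,  59.1]), array([624.3,  60.2]), array([623. ,  61.3])]
[316.8 168.6] [301 152  33  34 848] [array([546.5,  85.5]), array([547.,  86.]), array([547.4,  86.5])]
[260.2 390.3] [256 359  13  64 394] [array([293.6, -87.6]), array([300.2, -82.9]), array([306. , -78.7])]
[374.4 388.8] [366 358  14  65 425] [array([ 412.6, -187.7]), array([ 416.3, -180.5]), array([ 419.7, -174.2])]
[342.8 450.1] [ 123  440  382   17 4332] [array([ 311.2, -242.5]), array([ 317.4, -234.1]), array([ 322.8, -226.5])]
```

View pics/w1.png

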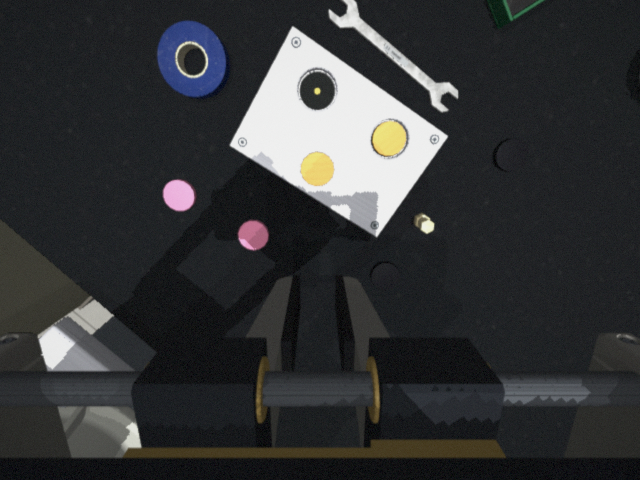

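The wrist view shows the frit (317,169) and the recess (317,90) in line with the fingers' centre line (x≈317), so I'll descend behind the frit and start the push.

Request:
{"method": "send_rows", "body": {"steps": [{"fingers": 200, "dp": [0, -0.0007, 0.025], "yaw": 0}, {"fingers": 200, "dp": [0, 0, 0.025], "yaw": 0}, {"fingers": 200, "dp": [0, 0, 0.025], "yaw": 0}, {"fingers": 200, "dp": [0, 0, 0.025], "yaw": 0}, {"fingers": 200, "dp": [0, 0, 0.025], "yaw": 0}, {"fingers": 200, "dp": [0, 0, 0.015], "yaw": 0}, {"fingers": 200, "dp": [0, 0, 0.007], "yaw": 0}, {"fingers": 200, "dp": [0, 0, 0.004], "yaw": 0}, {"fingers": 200, "dp": [0, 0, 0], "yaw": 0}, {"fingers": 200, "dp": [0, 0, 0], "yaw": 0}, {"fingers": 200, "dp": [0, 0, 0], "yaw": 0}]}}

```text
clock: 3.48
tcp_pos: [514.4, 45.4, 33.3]
ee_rot: [0.0, 0.91, 0.415, 0.001]
contact_force: [-0.5, 0.0, -0.2]
finger_gap: 19.7
grip_force: 0.0
```

```bash
python3 - <<'E'
from h import *
s,c,R=wrist("w2");blobs(c)
print(world(c,320,100,d=float(np.median(c["depth"][95:105,315:325]))))
E
```

```text
t 3.4833 tcp [514.4  45.4  33.3] yaw 49.02 gap 19.734106587568977 F [-0.5  0.  -0.2]
[315.8  57.3] [311  51  11  13 109] [array([598.5, 145.2]), array([597.3, 143.7]), array([596.2, 142.4])]
[436.6 138.5] [ 408  110   58   59 2723] [array([626.6,  58.5]), array([624.2,  60.5]), array([622.1,  62.3])]
[315.8 189.7] [ 289  162   55   56 2447] [array([546. ,  84.8]), array([546.8,  85.7]), array([547.6,  86.6])]
[260.1 390.6] [256 358  13  65 389] [array([404.1,  -8.8]), array([410.7,  -4.1]), array([416.5,   0. ])]
[374.3 389.1] [366 358  14  65 427] [array([475.4, -68.8]), array([479.1, -61.7]), array([482.4, -55.4])]
[342.4 450.1] [ 124  440  381   17 4343] [array([ 414.8, -101. ]), array([421. , -92.6]), array([426.4, -85.1])]
[584.10865703 124.73157931  19.74507788]
```

View pics/w2.png

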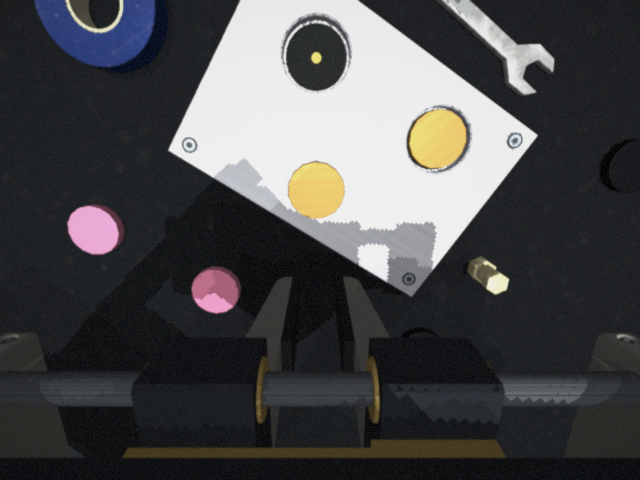

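Request:
{"method": "send_rows", "body": {"steps": [{"fingers": 200, "dp": [0, -0.0015, 0.002], "yaw": 0}, {"fingers": 200, "dp": [0.006, 0, 0], "yaw": 0}, {"fingers": 200, "dp": [0.006, 0, 0], "yaw": 0}, {"fingers": 200, "dp": [0.005, 0, 0], "yaw": 0}, {"fingers": 200, "dp": [0.004, 0, 0], "yaw": 0}, {"fingers": 200, "dp": [0.004, 0, 0], "yaw": 0}, {"fingers": 200, "dp": [0.004, 0, 0], "yaw": 0}, {"fingers": 200, "dp": [0.004, 0, 0], "yaw": 0}, {"fingers": 200, "dp": [0.004, 0, 0], "yaw": 0}, {"fingers": 200, "dp": [0.004, 0, 0], "yaw": 0}, {"fingers": 200, "dp": [0.004, 0, 0], "yaw": 0}, {"fingers": 200, "dp": [0.004, 0, 0], "yaw": 0}, {"fingers": 200, "dp": [0.004, 0, 0], "yaw": 0}, {"fingers": 200, "dp": [0.004, 0, 0], "yaw": 0}, {"fingers": 200, "dp": [0.004, 0, 0], "yaw": 0}, {"fingers": 200, "dp": [0.004, 0, 0], "yaw": 0}, {"fingers": 200, "dp": [0.004, 0, 0], "yaw": 0}, {"fingers": 200, "dp": [0.004, 0, 0], "yaw": 0}, {"fingers": 200, "dp": [0, 0, 0], "yaw": 0}, {"fingers": 200, "dp": [0, 0, 0], "yaw": 0}]}}

```text
clock: 5.2
tcp_pos: [560.3, 101.8, 30.1]
ee_rot: [-0.0, 0.91, 0.415, -0.0]
contact_force: [-0.0, -0.3, -0.2]
finger_gap: 20.0
grip_force: 0.0
```

```bash
python3 - <<'E'
from h import *
s,c,R=wrist("w3");blobs(c)
E
```

```text
t 5.2 tcp [560.3 101.8  30.1] yaw 49.06 gap 19.9842576616212 F [-0.  -0.3 -0.2]
[319.6 179.3] [315 174  10  11  90] [array([598.5, 145.1]), array([599.1, 145.9]), array([599.7, 146.6])]
[430.9 249.8] [ 404  225   54   50 2101] [array([625.5,  56.9]), array([625. ,  61.3]), array([624.6,  65.2])]
[317.7 296. ] [ 300  271   36   50 1607] [array([542.2,  82. ]), array([545.1,  85.4]), array([547.7,  88.4])]
[260.  391.2] [256 358  13  65 386] [array([451.8,  48.7]), array([458.4,  53.4]), array([464.3,  57.6])]
[374.3 388.7] [366 358  14  65 431] [array([522.9,  -9.7]), array([526.6,  -2.6]), array([529.9,   3.7])]
[342.4 450.1] [ 124  440  381   17 4342] [array([462.9, -42. ]), array([469. , -33.5]), array([474.5, -26. ])]
```

View pics/w3.png

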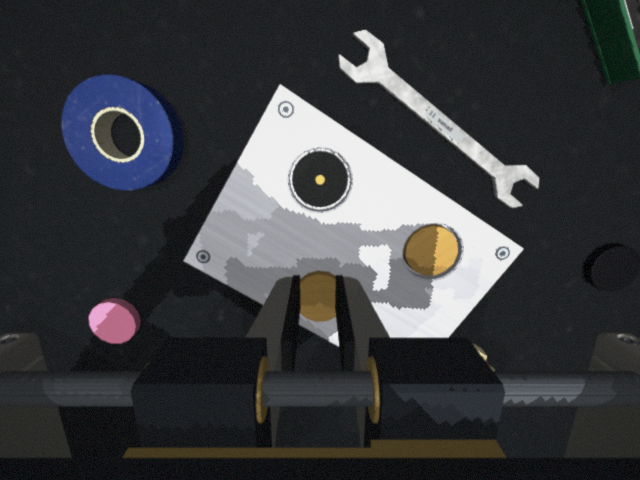

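The frit is at (318,296), still where it was, seen between the fingers: the tips have passed over it without contact. I'll check the actual tip height.

```bash
python3 - <<'E'
from h import *
import station
t=station.tip_reach; print(t() if callable(t) else t)
c=read_camera("scene");c0=np.load("scene0.npz")
im=c["img"];d=c["depth"]
# project the tcp
s=sense();p,_=cv2.projectPoints(np.array([s["tcp_pos"]],float),np.array(c["rvec"],float),np.array(c["tvec"],float),np.array([[c["fx"],0,c["cx"]],[0,c["fy"],c["cy"]],[0,0,1]],float),None)
print(p);u,v=p.ravel().astype(int)
cv2.imwrite("pics/s4.png",cv2.resize(im[v-75:v+45,u-80:u+80],None,fx=5,fy=5,interpolation=cv2.INTER_CUBIC))
E
```

```text
8.0
[[[308.57010161 226.14017752]]]
```

View pics/s4.png

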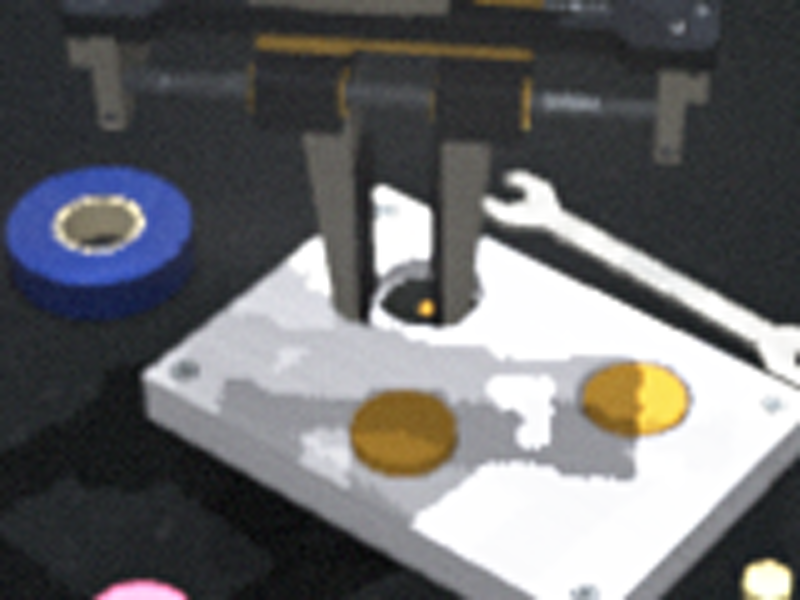

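```bash
python3 - <<'E'
from h import *
s=sense();T=np.array(s["tcp_pos"])
c=read_camera("scene")
q=s["ee_rot"];R=Ro.from_quat([q[1],q[2],q[3],q[0]]).as_matrix()
print("T",T)
for u,v in[(298,213),(300,214),(317,213),(319,213),(297,200),(320,200),(316,207)]:
    d=float(c["depth"][v,u]);p=world(c,u,v,d=d);print(u,v,d,p.round(1),"tool",(R.T@(p-T)).round(1))
s,c,R=wrist("w5")
for u,v in[(285,282),(292,280),(296,285),(340,285),(347,280),(352,282),(280,300),(357,300),(318,296)]:
    d=float(c["depth"][v,u]);p=world(c,u,v,d=d);print(u,v,d,p.round(1),"tool",(R.T@(p-T)).round(1))
E
```

```text
T [559.98888464 101.56069747  30.09910209]
298 213 827.6949462890625 [541.5 103.9  67.3] tool [-10.4 -15.5 -37.2]
300 214 826.31298828125 [542.9 100.2  67.1] tool [-12.3 -12.  -36.9]
317 213 825.3519897460938 [565.6  84.4  69. ] tool [ -9.3  15.5 -38.9]
319 213 822.3201293945312 [566.9  80.6  71. ] tool [-11.3  18.9 -40.9]
297 200 808.7662353515625 [541.1 104.5  94.4] tool [-10.2 -16.2 -64.3]
320 200 803.194091796875 [568.2  79.7  98.2] tool [-11.2  20.6 -68.1]
316 207 815.0475463867188 [563.7  84.4  82.6] tool [-10.5  14.  -52.5]
t 5.35 tcp [560.  101.5  30.1] yaw 49.04 gap 19.661115830154948 F [ 0.2 -0.3 -0.4]
285 282 176.20455932617188 [552.9 121.   69. ] tool [ 10.  -18.1 -38.9]
292 280 176.82054138183594 [556.2 119.2  68.1] tool [ 10.8 -14.4 -38. ]
296 285 169.49612426757812 [558.5 117.9  75.6] tool [ 11.3 -11.8 -45.5]
340 285 170.40267944335938 [575.3 102.8  74.8] tool [ 10.9  10.8 -44.7]
347 280 179.82472229003906 [577.8  98.8  65.3] tool [  9.6  15.2 -35.3]
352 282 175.81834411621094 [579.9  97.8  69.4] tool [ 10.2  17.5 -39.3]
280 300 155.645751953125 [552.8 121.5  90.4] tool [ 10.3 -18.5 -60.3]
357 300 154.22869873046875 [580.5  98.3  91.6] tool [ 11.   17.6 -61.6]
318 296 223.62896728515625 [547.5  87.9  28. ] tool [-18.4  -0.5   2.1]
```

```bash
python3 - <<'E'
from h import *
s=sense();T=np.array(s["tcp_pos"]);
q=s["ee_rot"];R=Ro.from_quat([q[1],q[2],q[3],q[0]]).as_matrix()
_,w,_=wrist("w6")
for n,c in(("scene",read_camera("scene")),("wrist",w),("top",read_camera("top"))):
    Rc=cv2.Rodrigues(np.array(c["rvec"],float))[0];t=np.array(c["tvec"],float).ravel()
    v,u=np.mgrid[:480,:640];d=c["depth"]
    P=np.stack([(u-c["cx"])/c["fx"]*d,(v-c["cy"])/c["fy"]*d,d],-1).reshape(-1,3)[d.ravel()>0]
    W=(P-t)@Rc;L=(W-T)@R
    m=(abs(L[:,0])<16)&(abs(L[:,1])<35)&(L[:,2]<-8)&(L[:,2]>-120)
    z=np.sort(L[m,2]);print(n,m.sum(),z[-12:].round(1))
    # lowest tool-z of wider gear: anything beyond fingers
    m=(abs(L[:,0])<60)&(abs(L[:,1])>35)&(abs(L[:,1])<110)&(L[:,2]<-12)&(L[:,2]>-200)
    z=np.sort(L[m,2]);print("  wide",m.sum(),z[-8:].round(1), L[m][np.argsort(L[m,2])[-3:]].round(0).tolist())
E
```

```text
t 5.4 tcp [560.  101.5  30.1] yaw 49.03 gap 19.976429193816166 F [-0.   0.4  0.1]
scene 830 [-33.1 -33.  -32.8 -32.7 -32.6 -32.5 -32.1 -32.1 -31.9 -31.8 -31.5 -29.9]
  wide 2630 [-121.5 -121.5 -121.4 -121.2 -121.  -120.9 -120.1 -116.7] [[10.0, -78.0, -121.0], [3.0, -78.0, -120.0], [-14.0, 40.0, -117.0]]
wrist 6722 [-31.2 -31.1 -31.1 -31.1 -31.1 -31.  -31.  -30.9 -30.8 -30.7 -30.6 -30.5]
  wide 30787 [-119.1 -119.1 -119.1 -119.  -119.  -119.  -118.9 -118.6] [[-14.0, -80.0, -119.0], [-12.0, 79.0, -119.0], [25.0, 79.0, -119.0]]
top 0 []
  wide 491 [-134.8 -134.7 -134.4 -133.  -132.9 -126.  -123.2 -122.2] [[-32.0, -83.0, -126.0], [-33.0, -37.0, -123.0], [-32.0, -81.0, -122.0]]
```

Both depth cameras put the real fingertips at about tool z = -31.5 mm, and the body is set back by the same ~40 mm. So the fingers end about 39.5 mm short of the stated tip, at z≈62. The measurements agree, so I'll go by them: back off, then go down until the tips are at about 24 mm, which is TCP z ≈ -8.

Request:
{"method": "send_rows", "body": {"steps": [{"fingers": 200, "dp": [-0.024, 0, 0], "yaw": 0}, {"fingers": 200, "dp": [-0.024, 0, 0], "yaw": 0}, {"fingers": 200, "dp": [-0.024, 0, 0], "yaw": 0}, {"fingers": 200, "dp": [0, 0, 0], "yaw": 0}, {"fingers": 200, "dp": [0, 0, 0], "yaw": 0}, {"fingers": 200, "dp": [0, 0, 0.01], "yaw": 0}, {"fingers": 200, "dp": [0, 0, 0.01], "yaw": 0}, {"fingers": 200, "dp": [0, 0, 0.008], "yaw": 0}, {"fingers": 200, "dp": [0, 0, 0.005], "yaw": 0}, {"fingers": 200, "dp": [0, 0, 0.003], "yaw": 0}, {"fingers": 200, "dp": [0, 0, 0], "yaw": 0}, {"fingers": 200, "dp": [0, 0, 0], "yaw": 0}, {"fingers": 200, "dp": [0, 0, 0], "yaw": 0}]}}

```text
clock: 6.63
tcp_pos: [513.2, 47.4, -5.7]
ee_rot: [0.0, 0.91, 0.415, 0.0]
contact_force: [-0.7, 0.1, 0.3]
finger_gap: 19.7
grip_force: 0.0
```

```bash
python3 - <<'E'
from h import *
s,c,R=wrist("w7");blobs(c)
E
```

```text
t 6.6333 tcp [513.2  47.4  -5.7] yaw 49.05 gap 19.734818701231465 F [-0.7  0.1  0.3]
[320.  40.] [314  33  13  15 164] [array([598.5, 145.1]), array([596.9, 143.4]), array([595.5, 141.9])]
[466.9 139.5] [ 431  104   72   72 4073] [array([627.1,  58.2]), array([624.1,  60.8]), array([621.5,  63. ])]
[319.6 201.8] [ 286  168   69   68 3629] [array([545.7,  84.3]), array([546.7,  85.6]), array([547.6,  86.7])]
[260.1 390.4] [256 358  13  65 392] [array([431.5,  13.5]), array([438.1,  18.2]), array([444. ,  22.4])]
[374.3 388.7] [366 358  14  65 425] [array([490.6, -35.8]), array([494.3, -28.7]), array([497.5, -22.4])]
[342.8 450.1] [ 124  440  381   17 4330] [array([440.5, -63. ]), array([446.6, -54.5]), array([452.1, -47. ])]
```

Request:
{"method": "send_rows", "body": {"steps": [{"fingers": 200, "dp": [0, 0, 0.002], "yaw": 0}, {"fingers": 200, "dp": [0.008, 0, 0], "yaw": 0}, {"fingers": 200, "dp": [0.008, 0, 0], "yaw": 0}, {"fingers": 200, "dp": [0.004, 0, 0], "yaw": 0}, {"fingers": 200, "dp": [0.003, 0, 0], "yaw": 0}, {"fingers": 200, "dp": [0.003, 0, 0], "yaw": 0}, {"fingers": 200, "dp": [0.003, 0, 0], "yaw": 0}, {"fingers": 200, "dp": [0.003, 0, 0], "yaw": 0}, {"fingers": 200, "dp": [0.003, 0, 0], "yaw": 0}, {"fingers": 200, "dp": [0.003, 0, 0], "yaw": 0}, {"fingers": 200, "dp": [0.003, 0, 0], "yaw": 0}, {"fingers": 200, "dp": [0.003, 0, 0], "yaw": 0}, {"fingers": 200, "dp": [0, 0, 0], "yaw": 0}]}}

```text
clock: 7.77
tcp_pos: [542.4, 80.9, -7.8]
ee_rot: [0.0, 0.91, 0.415, 0.0]
contact_force: [0.3, 1.1, 0.1]
finger_gap: 19.7
grip_force: 0.0
```

```bash
python3 - <<'E'
from h import *
s,c,R=wrist("w8");blobs(c)
E
```

```text
t 7.7667 tcp [542.4  80.9  -7.8] yaw 49.05 gap 19.670251280929225 F [0.3 1.1 0.1]
[319.9 134.6] [314 128  13  14 136] [array([598.5, 145.1]), array([598.4, 145. ]), array([598.2, 144.9])]
[458.2 224. ] [ 425  192   67   64 3340] [array([626.2,  57. ]), array([624.7,  61.3]), array([623.4,  65.1])]
[317.3 250.8] [ 285  219   66   65 3325] [array([555.3,  97.3]), array([557.3,  99.6]), array([559. , 101.6])]
[260.2 390.4] [256 358  13  65 394] [array([462.3,  48.1]), array([468.8,  52.8]), array([474.7,  57. ])]
[374.4 389.4] [367 358  13  65 434] [array([520.2,  -1.1]), array([524.,   6.]), array([527.3,  12.4])]
[342.  450.1] [ 124  440  381   17 4343] [array([470.7, -27.1]), array([476.8, -18.7]), array([482.3, -11.2])]
```

View pics/w8.png

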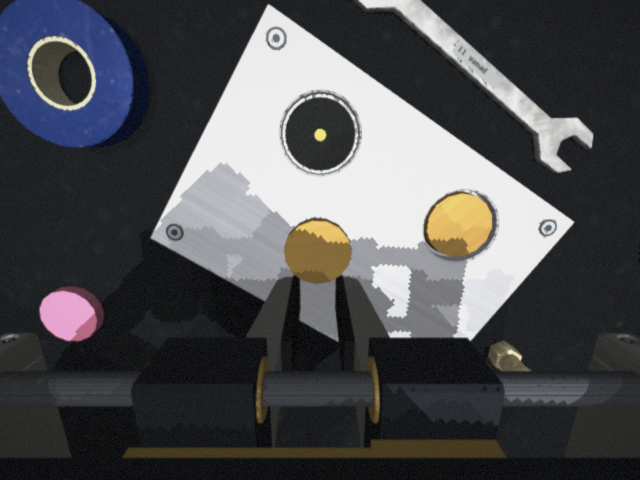

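The frit is now ahead of the cradle at (317,251) and moving; the recess is at (320,135). I'll continue, with a 1 mm sideways trim.

Request:
{"method": "send_rows", "body": {"steps": [{"fingers": 200, "dp": [0.003, 0.0005, 0], "yaw": 0}, {"fingers": 200, "dp": [0.003, 0.0005, 0], "yaw": 0}, {"fingers": 200, "dp": [0.003, 0, 0], "yaw": 0}, {"fingers": 200, "dp": [0.003, 0, 0], "yaw": 0}, {"fingers": 200, "dp": [0.003, 0, 0], "yaw": 0}, {"fingers": 200, "dp": [0.003, 0, 0], "yaw": 0}, {"fingers": 200, "dp": [0.003, 0, 0], "yaw": 0}, {"fingers": 200, "dp": [0.003, 0, 0], "yaw": 0}, {"fingers": 200, "dp": [0.003, 0, 0], "yaw": 0}, {"fingers": 200, "dp": [0.003, 0, 0], "yaw": 0}, {"fingers": 200, "dp": [0.003, 0, 0], "yaw": 0}, {"fingers": 200, "dp": [0.003, 0, 0], "yaw": 0}, {"fingers": 200, "dp": [0.003, 0, 0], "yaw": 0}, {"fingers": 200, "dp": [0.003, 0, 0], "yaw": 0}, {"fingers": 200, "dp": [0.003, 0, 0], "yaw": 0}, {"fingers": 200, "dp": [0.003, 0, 0], "yaw": 0}, {"fingers": 200, "dp": [0, 0, 0], "yaw": 0}]}}

```text
clock: 9.23
tcp_pos: [574.7, 116.6, -7.7]
ee_rot: [0.0, 0.91, 0.415, 0.0]
contact_force: [-0.3, 0.3, 0.1]
finger_gap: 20.4
grip_force: 0.0
```

```bash
python3 - <<'E'
from h import *
s,c,R=wrist("w9");blobs(c)
E
```

```text
t 9.2333 tcp [574.7 116.6  -7.7] yaw 49.05 gap 20.399038297477688 F [-0.3  0.3  0.1]
[317.2 250.4] [ 285  218   66   66 3408] [array([587.7, 133.1]), array([589.7, 135.4]), array([591.4, 137.4])]
[446.7 303.2] [ 415  276   63   55 2680] [array([625.2,  55.6]), array([625.3,  61.7]), array([625.4,  67.1])]
[260.5 389.7] [256 358  13  65 423] [array([495.,  84.]), array([501.6,  88.7]), array([507.4,  92.9])]
[374.2 389. ] [366 358  14  65 445] [array([552.6,  34.8]), array([556.3,  41.9]), array([559.6,  48.3])]
[341.7 450.1] [ 123  440  383   18 4399] [array([502.8,   8.7]), array([508.9,  17.1]), array([514.4,  24.5])]
```

View pics/w9.png

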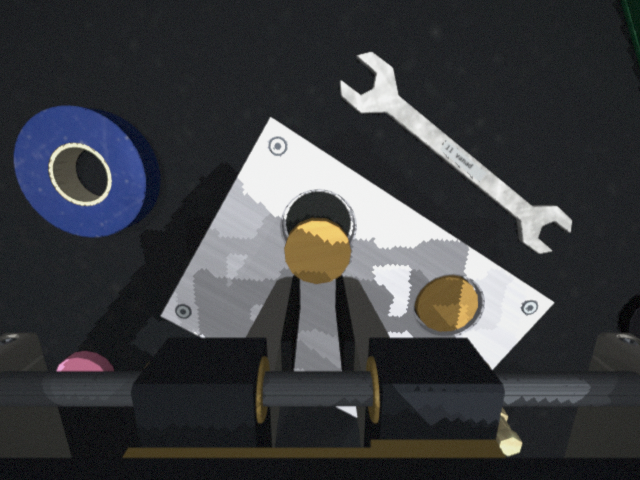

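The frit at (317,250) overhangs the rim of the recess, with about 10.5 mm to go and well centred. I'll finish slowly.

Request:
{"method": "send_rows", "body": {"steps": [{"fingers": 200, "dp": [0.002, 0, 0], "yaw": 0}, {"fingers": 200, "dp": [0.002, 0, 0], "yaw": 0}, {"fingers": 200, "dp": [0.002, 0, 0], "yaw": 0}, {"fingers": 200, "dp": [0.0015, 0, 0], "yaw": 0}, {"fingers": 200, "dp": [0.001, 0, 0], "yaw": 0}, {"fingers": 200, "dp": [0.001, 0, 0], "yaw": 0}, {"fingers": 200, "dp": [0.001, 0, 0], "yaw": 0}, {"fingers": 200, "dp": [0, 0, 0], "yaw": 0}, {"fingers": 200, "dp": [0, 0, 0], "yaw": 0}, {"fingers": 200, "dp": [0, 0, 0], "yaw": 0}]}}

```text
clock: 10.12
tcp_pos: [580.9, 124.0, -7.8]
ee_rot: [-0.0, 0.91, 0.415, -0.0]
contact_force: [0.2, -0.3, 0.0]
finger_gap: 19.7
grip_force: 0.0
```

```bash
cat >> h.py <<'E'
def plane(c,ctr,r=14,name=""):
    Rc=cv2.Rodrigues(np.array(c["rvec"],float))[0];t=np.array(c["tvec"],float).ravel()
    v,u=np.mgrid[:480,:640];d=c["depth"]
    P=np.stack([(u-c["cx"])/c["fx"]*d,(v-c["cy"])/c["fy"]*d,d],-1).reshape(-1,3)[d.ravel()>0]
    W=(P-t)@Rc;m=(np.hypot(*(W[:,:2]-ctr).T)<r)&(W[:,2]<40);Q=W[m]
    a=np.linalg.lstsq(np.c_[Q[:,:2]-ctr,np.ones(len(Q))],Q[:,2],rcond=None)[0]
    print(name,m.sum(),"z",a[2].round(2),"tilt",np.hypot(a[0],a[1]).round(3))
E
python3 - <<'E'
from h import *
s,c,R=wrist("w10");blobs(c,(19,28))
plane(c,(598.5,145.1),name="loose");plane(c,(624.6,60.5),name="seated");plane(c,(575,85),8,"block")
E
```

```text
t 10.1167 tcp [580.9 124.   -7.8] yaw 49.04 gap 19.65551547121137 F [ 0.2 -0.3  0. ]
[317.6 247.7] [ 285  216   65   65 3332] [array([596.9, 143.7]), array([598.8, 145.9])]
[445.5 316.1] [ 414  291   62   48 2356] [array([626.2,  62.1]), array([626.6,  68.5])]
[260.7 389.8] [256 357  13  66 472] [array([507.2,  95.5]), array([513.8, 100.2])]
[374.  389.7] [366 357  14  66 485] [array([561.8,  48.3]), array([565.5,  55.4])]
[341.4 450.1] [ 123  440  382   18 4448] [array([514.4,  23.8]), array([520.5,  32.2])]
loose 2157 z 22.45 tilt 0.271
seated 1496 z 18.56 tilt 0.002
block 0 z 0.0 tilt 0.0
```

The frit is tilted 0.27 rad, with its leading edge in the recess and its trailing edge still on the rim. A little more push is needed.

Request:
{"method": "send_rows", "body": {"steps": [{"fingers": 200, "dp": [0.001, 0, 0], "yaw": 0}, {"fingers": 200, "dp": [0.001, 0, 0], "yaw": 0}, {"fingers": 200, "dp": [0, 0, 0], "yaw": 0}, {"fingers": 200, "dp": [0, 0, 0], "yaw": 0}, {"fingers": 200, "dp": [0, 0, 0], "yaw": 0}]}}

```text
clock: 10.58
tcp_pos: [582.3, 125.6, -7.8]
ee_rot: [0.0, 0.91, 0.415, -0.0]
contact_force: [-0.2, -0.2, 0.1]
finger_gap: 19.4
grip_force: 0.0
```

```bash
python3 - <<'E'
from h import *
s,c,R=wrist("w11");blobs(c,(19,))
plane(c,(598.5,145.1),name="loose");plane(c,(624.6,60.5),name="seated")
E
```

```text
t 10.5833 tcp [582.3 125.6  -7.8] yaw 49.05 gap 19.43755575961686 F [-0.2 -0.2  0.1]
[317.6 248.2] [ 286  217   64   63 3115] [array([598.1, 145. ])]
[445.2 318. ] [ 414  294   62   45 2217] [array([626.7,  62.7])]
[260.7 389.9] [256 357  13  66 470] [array([508.5,  97. ])]
[374.  389.8] [366 357  14  66 488] [array([563.1,  49.8])]
[341.4 450.2] [ 123  440  382   18 4502] [array([515.7,  25.3])]
loose 1893 z 18.63 tilt 0.004
seated 1406 z 18.56 tilt 0.005
```

It has dropped flat: top at z 18.6, tilt 0.004 rad, the same as the seated one. I'll retreat back and up.

Request:
{"method": "send_rows", "body": {"steps": [{"fingers": 200, "dp": [-0.005, 0, 0], "yaw": 0}, {"fingers": 200, "dp": [-0.005, 0, -0.005], "yaw": 0}, {"fingers": 200, "dp": [0, 0, -0.02], "yaw": 0}, {"fingers": 200, "dp": [0, 0, -0.03], "yaw": 0}, {"fingers": 200, "dp": [0, 0, -0.03], "yaw": 0}, {"fingers": 200, "dp": [-0.02, 0, -0.03], "yaw": 0}, {"fingers": 200, "dp": [-0.02, 0, -0.03], "yaw": 0}, {"fingers": 200, "dp": [0, 0, 0], "yaw": 0}, {"fingers": 200, "dp": [0, 0, 0], "yaw": 0}, {"fingers": 200, "dp": [0, 0, 0], "yaw": 0}]}}

```text
clock: 11.47
tcp_pos: [549.3, 87.6, 137.1]
ee_rot: [-0.0, 0.91, 0.415, 0.0]
contact_force: [-0.1, 0.5, 0.6]
finger_gap: 20.0
grip_force: 0.0
```

```bash
python3 - <<'E'
from h import *
s,c,R=wrist("w12");blobs(c,(11,19))
plane(c,(598.5,145.1),name="loose");plane(c,(624.6,60.5),name="seated")
E
```

```text
t 11.4667 tcp [549.3  87.6 137.1] yaw 49.01 gap 20.044322013086557 F [-0.1  0.5  0.6]
[317.5 149.3] [ 299  130   38   40 1182] [array([597.4, 144.3]), array([597.5, 144.4])]
[395.5 197.8] [ 377  180   38   36 1048] [array([625.4,  58.3]), array([624.9,  60.5])]
[260.3 389.9] [256 358  13  65 407] [array([363.9, -20.4]), array([369.7, -16.2])]
[374.3 388.8] [366 358  14  65 437] [array([ 467.7, -108.4]), array([ 471., -102.])]
[342.2 450.1] [ 124  440  381   17 4357] [array([ 378.4, -155.9]), array([ 383.9, -148.4])]
loose 731 z 18.65 tilt 0.002
seated 649 z 18.6 tilt 0.006
```

View pics/w12.png

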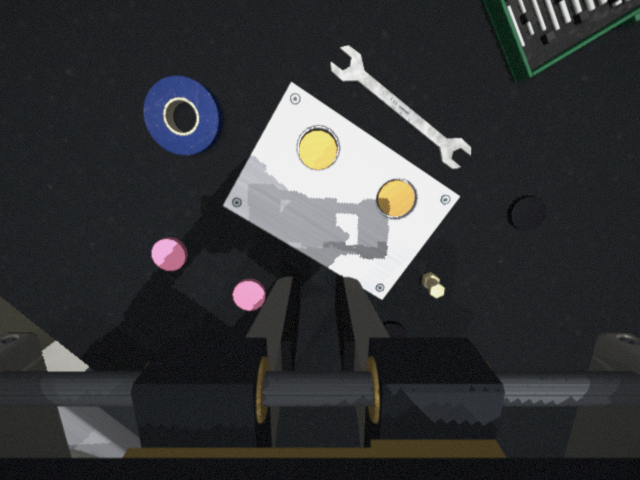

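Both frits lie flush in their recesses, at (318,149) and (396,198). The surroundings are undisturbed and the gripper is clear.

```bash
python3 -c "
from station import sign_off
print(sign_off())"
```

```text
the job is handed in; nothing more can be done
None
```

The loose frit was pushed into the empty recess and lies flat on its floor (tilt about 0.002 rad, top level with the seated frit's), nothing else was moved, and the job is handed in at about 11.5 s; the real fingertips end about 39.5 mm short of the stated `tip_reach`, so I worked from the depth cameras after a first pass went over the frit without touching it.

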